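# Walk the bench supply home into its bay

## Task

Walk the heavy bench power supply forward into its bay by nudging its two front corner bumpers in turn, keeping it roughly straight, until both of its rear feet bear against the rubber buffers of the stop and stay so; then swing the yellow retaining bar fully shut across its front and let go. Nudge gently and feel for the stop (a buffer must not take more than about 15 N), keep off the control panel, and leave the other things on the bench where they are.

Things in the scene. Friction and masses are not known exactly. Their poses are not given: they have to be found in the camera images.
- supply: Bench power supply, light case, black corner bumpers, loose and heavy (about 1.4 to 2.3 kg): 240 deep (x) x 214 wide (y) x 88 mm high. Origin: centre of its underside. Front = its -x (to the robot), rear = +x; it is slid along +x. Outline: front bumpers to x -120, rear feet to x +120 mm. One corner alone slides under a push of some 3 to 9 N.
- panel: Its fragile control panel (display, knobs, binding posts), 146 mm wide, between the two front bumpers; knobs and posts end 5 mm behind the bumper faces. Not to be touched. Its origin is that of the supply.
- front_left (a point): Middle of the flat front face of the left (+y) front bumper, a push point: at x -120, y +91, z 45 mm in the supply's frame. The face is 32 mm wide and reaches from 8 to 86 mm above the bench.
- front_right (a point): The same on the right (-y) front bumper: x -120, y -91, z 45 mm in the supply's frame.
- rear_foot_left: Left rear foot of the supply, a rubber pad 22 wide x 46 mm high on its rear; origin in its rear face, at x +120, y +87, z 35 mm in the supply's frame. It meets the left buffer of the stop: rubber, 26 mm across, y +85, z 30 mm, about 5 N/mm, 4 mm travel, face anywhere from x +108 to +132 mm in the bay's frame.
- rear_foot_right: Right rear foot, the same at y -87 mm; it meets the right buffer at y -85 mm.
- bay: Bay fixed on the bench, open to its -x, origin on the bench. Two guides 30 mm high along x from 32 to 170 mm, inner faces at y +-112 mm (5 mm free each side); their mouths flare out 16 mm over 36 mm. Between them an adjustable stop whose setting is NOT measured: home is anywhere from 12 mm short of to 12 mm past supply origin = bay origin; feel for it.
- latch (a joint): Yellow retaining bar on an upright pin at the bay's left front, rad: 0 = fully shut (end stop), along the bay's -y across the left bumper; 1.57 = along the bay's -x (to the robot); 2.4 = back and outwards. Starts at 1.8 to 2.3, light friction (1.2 N at the tip), stays where left. 6 mm thick, 16 to 42 mm above the bench; shut, it clears a home supply by 4 to 28 mm.
- latch_pivot (a point): Axis of the bar's pin (18 mm across, 46 mm high), 30 mm above the bench; x -139, y +150 mm in the bay's frame.
- latch_tip (a point): Free end of the bar, 90 mm from the pin's axis, 30 mm above the bench.
- transformer: Bystander: small E-core transformer, yellow winding, dark core, 60 x 50 x 60 mm high, right of the supply's path. Origin: centre of its underside.
- choke: Bystander: copper ring choke on a black disc, 62 mm across, 26 mm high, right of the bay. Origin: centre of its underside.
- mouse: Bystander: orange computer mouse 100 x 60 x 31 mm, left of the bay. Origin: centre of its underside.

How it is judged:
On the way:
1. the supply is home: both rear feet bear on the buffers and it stands square in the bay (contact force between each of rear_foot_left, rear_foot_right and anything else above 0.5 N and x of supply in the frame of bay above -0.016 m and angle between the x axis of supply and the x axis of bay, either way round below 0.05 rad), for 0.3 s.
At the end, for the whole second after the job is handed in: The supply stands still and square (within 3 degrees) in its bay, both rear feet pressing on the buffers with at least 0.5 N, and the retaining bar is shut across its front (within 0.08 rad) (all of step 1 and value of joint latch below 0.08 rad and linear speed of supply below 0.01 m/s); the robot touches nothing.
It fails at once if the control panel is touched (contact force between any of the fingers, the arm and panel above 1 N).
It fails at once if the supply is pushed with more than 35 N (contact force between any of the fingers, the arm and supply above 35 N).
It fails at once if a rear foot is pressed on its buffer with more than 20 N (contact force between any of rear_foot_left, rear_foot_right and anything else above 20 N).
It fails at once if the supply swings more than 15 degrees off the line of the bay, or is tipped (angle between the x axis of supply and the x axis of bay, either way round above 0.26 rad or angle between supply's own z axis and vertical above 0.08 rad).
It fails at once if a bystander is moved by more than 10 mm (distance of any of transformer, choke, mouse from where it was at the start of the episode above 0.01 m).
It also fails if it takes over 72 s, if anything falls off the work surface, if the arm or the gripper's body presses on something with over 40 N, if the wrist force passes 120 N, or if a joint passes its speed limit or range.

## Robot

A 6-joint arm with a two-finger parallel gripper is mounted at the origin on the work surface. World frame = base frame: x ahead of the robot, y to its left, z up, the work surface at z = 0. Lengths are in m, angles in rad, forces in N, time in s.
With the tool pointing down it reaches from about 0.25 to 0.8 m from the base axis. Payload 8.5 kg.
Tool frame: the origin (TCP) lies at the very end of the fingers, on their centre line; the grasp point (between the pads) lies 19 mm behind it; z points along the fingers, y is the line along which they close (so a half turn about z gives the same grasp; the last joint's range is limited). The gripper opens to 85 mm and grips with 20 to 120 N. Pads are 22 mm wide; open, the fingers measure 114 mm over their backs; the gripper's body (76 mm by 85 mm) begins 54 mm behind the grasp point. The pads swing forward as they close: fully open they stand 13 mm farther back than shut.
Start: joints at [1.227, 0.238, -0.013, 1.319, 0, 1.571], TCP at [0.177, 0.494, 0.231] pointing down, gripper open.
Joint ranges: [-2.66, 2.66], [-1.03, 1.9], [-1.14, 1.46], [-1.82, 2.27], [-1.45, 1.34], [-3.14, 3.14]. Speed limits (rad/s): [2.22, 2.22, 2.79, 3.14, 3.14, 3.14].

## Interface

Orientations are given as [roll, pitch, yaw] about the fixed x, y, z axes, in that order (R = Rz(yaw) Ry(pitch) Rx(roll)).
In Python, from rig import env gives the robot as it stands. The module is installed in compiled form; this text tells all that it offers.
- The arm moves only by the shell command python3 -m creep 'ROWS' [OPENING]. ROWS is text: rows parted by semicolons, each of 4 numbers parted by spaces: the shift along the world's x, y, z in mm, then the turn about the world's z in degrees. In form: dx dy dz roll; .... A call has 1 to 5 rows; each row is the pose to reach, as a shift and turn from the pose commanded when the call began; what a row does not reach only later rows make up. A row lasts 1/12 s, in which the tool goes at most 41.7 mm and 7.16 degrees, less where a joint would pass 70% of its speed; a pose out of reach is approached as far as the arm can. A call with a gripper value outside its range is refused whole. OPENING is the closure in counts, from 0 (fully open) to 255 (shut), set as the call begins (- or left out, the last holds). The fingers move at their own pace and stop on an object; the grip force is fixed at half the most. Time passes only in rows, so rows that repeat a pose let the fingers close. It gives the time, the measured TCP pose, the force, the opening and the grip force at its end, in the units of the state.
- env.get_obs(): the state, without advancing time (a new reading comes with each control period).
- env.get_image(name): name is "scene" or "top" or "wrist"; returns a dict with "img" (420x560x3 uint8, red, green, blue), "range_z" (420x560 float32, m along the optical axis (not along the pixel's ray), 0 where there is no reading), "fov_y" (degrees; the focal length in pixels is half the picture's height over the tangent of half this angle, whatever the lens; pixels are square), "cx", "cy" (the principal point, pixels), "xyz" and "rotation" of the camera in the world. Camera axes: x right, y up, looking along -z (the intrinsics and any distortion apply to the point x, -y, -z); pixel columns grow to the right and rows downward; lengths in m; the calibration is good to about 2 mm. The wrist camera is an equidistant fisheye: a pixel r from the principal point sees the ray r / f radians off the axis. A picture is of the moment at which its call begins.
- env.job_done(): hands the job in; it is judged then, once.
The state is a dict: "time": time; "qpos": joint angles; "dq": joint speeds; "joint_efforts": joint torques, N m; "ee_pos": TCP position; "tool_rot": TCP orientation; "ft_force": force on the tool from outside, world axes, zero at the start; "ft_torque": the same for the moment, N m; "grip_width": opening from 0.0 (shut) to 1.0 (fully open); "grip_force": force on a finger pad.
Only numpy, scipy, OpenCV 4.12 (cv2) and the standard library are available. Lean on these libraries where they do the work, as an engineer would, in place of code of your own. Each camera call takes 0.05 s, during which the arm holds its last target. There are 200 camera calls.

## Working session

There is one attempt and no reset: what is moved stays moved. The work goes in short steps, Python scripts to look and compute and a shell command to move; the robot and the scene stay as the last step left them, time stands still between calls to the robot, and variables do not carry over. Pictures are saved under pics/ and viewed, at most 10 in all, crops included, and the job is handed in when it is done.

```bash
mkdir -p pics
cat > h.py <<'E'
import numpy as np, cv2
from rig import env
def snap(n,save=None):
    d=env.get_image(n)
    if save: cv2.imwrite('pics/'+save,d['img'][:,:,::-1])
    return d
def cloud(d):
    h,w=d['range_z'].shape; f=h/2/np.tan(np.radians(d['fov_y'])/2)
    v,u=np.mgrid[0:h,0:w]; z=d['range_z']
    p=np.stack([(u-d['cx'])/f*z,-(v-d['cy'])/f*z,-z],-1)
    R=np.array(d['rotation']).reshape(3,3)
    return p@R.T+np.array(d['xyz'])
E
python3 - <<'E'
from h import *
o=env.get_obs();print(o)
for n in('top','scene'):
    d=snap(n,n+'0.png'); print(n,d['fov_y'],d['cx'],d['cy'],d['xyz'],d['rotation'])
    np.savez(n+'0.npz',img=d['img'],c=cloud(d))
E
```

```text
{'time': 0.0, 'qpos': array([ 1.22699637e+00,  2.38788003e-01, -1.42250524e-02,  1.31922997e+00,
       -5.01730965e-05,  1.57079404e+00]), 'dq': array([ 0.00011501,  0.00015153,  0.00091462,  0.00022458,  0.00194999,
       -0.00095493]), 'joint_efforts': array([-1.02661736e-03, -5.38780439e+01,  3.46435189e+01,  1.86294678e-02,
       -8.22867082e-05, -9.72369833e-06]), 'ee_pos': array([0.17683523, 0.49388251, 0.23068522]), 'tool_rot': array([-3.14014595e+00,  5.01697318e-05,  2.79779506e+00]), 'ft_force': array([-0.6649311 , -0.05361968,  0.81578535]), 'ft_torque': array([-0.02504215,  0.01144065, -0.02580077]), 'grip_force': 0.0, 'grip_width': 1.0011225682723877}
top 55.39637744399771 276.82659263275457 206.2586331439392 [0.41792646 0.03020544 0.90843882] [ 0.21751783  0.00378656 -1.44682403]Traceback (most recent call last):
  File "<stdin>", line 5, in <module>
  File "h.py", line 11, in cloud
    R=np.array(d['rotation']).reshape(3,3)
ValueError: cannot reshape array of size 3 into shape (3,3)
```

View pics/top0.png

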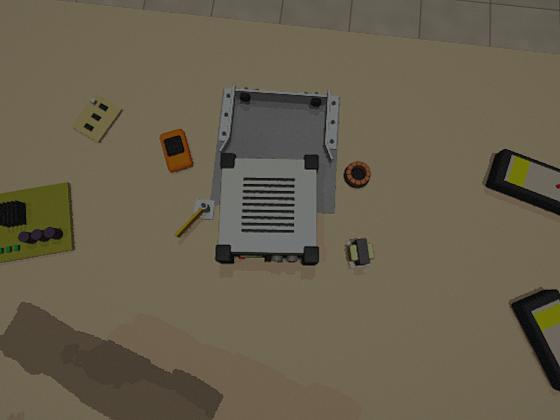

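Top view: supply centred near (268,205), front bumpers near (224,254) and (310,254). The bay's guides are near (228,118) and (332,125), the bar's pivot near (204,207) with its tip near (180,234). The mouse is at (176,150), the choke at (357,174) and the transformer at (360,252).

```bash
sed -i "s/R=np.array.*/R=Rotation.from_euler('xyz',d['rotation']).as_matrix()/; 1a from scipy.spatial.transform import Rotation" h.py
cat >> h.py <<'E'
def rect(c,m):
    r=cv2.minAreaRect((c[m][:,:2]*1000).astype(np.float32)); return r
def supply(c):
    """pose from top-face depth; filtered to biggest blob"""
    z=c[...,2]; m=((z>.080)&(z<.098)&(abs(c[...,1])<.3)&(c[...,0]<.75)).astype(np.uint8)
    n,l,s,_=cv2.connectedComponentsWithStats(m); k=1+np.argmax(s[1:,4]); return rect(c,l==k),l==k
E
python3 - <<'E'
from h import *
for n in('top','scene'):
    d=snap(n,n+'0.png'); c=cloud(d); np.savez(n+'0.npz',img=d['img'],c=c)
    print(n,'supply',supply(c)[0])
    z=c[...,2]
    if n=='top':
        for nm,(u0,u1,v0,v1,a,b) in dict(left=(215,240,80,165,.024,.036),right=(318,345,80,170,.024,.036),pin=(192,216,196,220,.036,.056),bar=(170,215,196,242,.03,.05),cross=(236,325,80,112,.02,.06)).items():
            m=np.zeros(z.shape,bool); m[v0:v1,u0:u1]=1; m&=(z>a)&(z<b); p=c[m]
            print(nm,len(p),p.mean(0).round(4) if len(p) else '',rect(c,m) if len(p)>3 else '')
        for v,u in((130,285),(180,340),(300,300),(118,228),(207,204),(220,192)): print(v,u,c[v,u].round(4),d['img'][v,u])
    else: print(d['xyz'],d['rotation'])
E
```

```text
top supply ((596.2229614257812, 75.2735595703125), (234.39466857910156, 213.76246643066406), 5.914700508117676)
left 205 [0.8119 0.1959 0.0296] ((811.1730346679688, 193.1970977783203), (23.553329467773438, 173.3108367919922), 88.04993438720703)
right 216 [ 0.826  -0.0342  0.0297] ((821.803955078125, -29.55986976623535), (174.22254943847656, 27.90826416015625), 7.961755275726318)
pin 97 [0.5804 0.2246 0.0437] ((578.9307861328125, 230.07208251953125), (18.070987701416016, 45.748291015625), 45.791683197021484)
bar 196 [0.5593 0.2391 0.0409] ((558.06787109375, 245.00733947753906), (18.34024429321289, 96.78812408447266), 51.32606506347656)
cross 759 [0.8766 0.083  0.0369] ((878.0970458984375, 83.67621612548828), (31.078018188476562, 212.6425018310547), 2.820126533508301)
130 285 [ 0.8079  0.0622 -0.0014] [84 85 84]
180 340 [ 0.6976 -0.0814  0.0011] [116 107  86]
300 300 [ 0.4124 -0.0187 -0.0013] [115 104  84]
118 228 [0.8204 0.2039 0.0024] [104 106 107]
207 204 [0.5859 0.2172 0.0427] [75 74 73]
220 192 [0.5549 0.2405 0.035 ] [53 37  9]
scene supply ((598.5021362304688, 75.37054443359375), (234.93569946289062, 213.364501953125), 5.970685005187988)
[1.04534342 0.59935176 0.58354198] [0.96429028 0.00409662 2.47282287]
```

View pics/scene0.png

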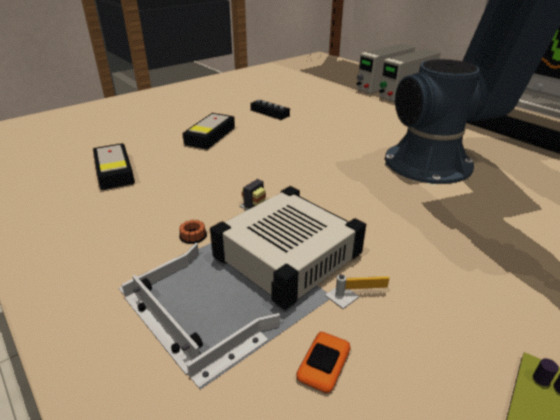

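Scene view: the supply stands at the mouth of the bay, and the bar swings away towards the robot. Next I refine the bay's pose from the guides, pin and buffers.

Run:
```python
from h import *
D=np.load('top0.npz'); S=np.load('scene0.npz'); c=D['c']; 
# stack both views' clouds of guide tops, work in trial bay frame
def B(p,o=(.732,.074),a=np.radians(2.8)):
    q=p[...,:2]-np.array(o); return np.stack([q[...,0]*np.cos(a)+q[...,1]*np.sin(a),-q[...,0]*np.sin(a)+q[...,1]*np.cos(a)],-1)*1000
for nm,X in(('top',D),('scene',S)):
    p=X['c'].reshape(-1,3); b=B(p)
    g=(p[:,2]>.024)&(p[:,2]<.035)&(b[:,0]>75)&(b[:,0]<155)&(abs(b[:,1])>95)&(abs(b[:,1])<140)
    for s in(1,-1):
        k=g&(b[:,1]*s>0); q=b[k]
        f=np.polyfit(q[:,0],q[:,1],1); print(nm,s,len(q),'fit',f[0]*57.3,np.polyval(f,110),np.percentile(q[:,1],[3,50,97]).round(1))
    g=(p[:,2]>.024)&(p[:,2]<.035)&(abs(b[:,0]-100)<100)&(abs(b[:,1])>100)&(abs(b[:,1])<145)
    print('x ext',np.percentile(b[g][:,0],[0,2,98,100]).round(1))
    k=(p[:,2]>.040)&(p[:,2]<.052)&(np.hypot(b[:,0]+139,b[:,1]-150)<25); print('pin',len(b[k]),np.median(b[k],0),B(p[k])[:, :].mean(0),p[k].mean(0))
    k=(p[:,2]>.015)&(p[:,2]<.046)&(abs(abs(b[:,1])-85)<10)&(b[:,0]>95)&(b[:,0]<150)
    for s in(1,-1):
        q=b[k&(b[:,1]*s>0)]; print('buf',s,len(q),np.percentile(q[:,0],[2,10,50]).round(1) if len(q) else '')
    im=cv2.cvtColor(X['img'],cv2.COLOR_RGB2HSV).reshape(-1,3)
    k=(im[:,0]>18)&(im[:,0]<32)&(im[:,1]>150)&(p[:,2]>.03)&(p[:,2]<.05)&(np.hypot(b[:,0]+139,b[:,1]-150)<110)
    q=b[k]; r=q-[-139,150]; print('bar',len(q),'phi',np.median(np.arctan2(-r[:,0],-r[:,1])),np.hypot(*r.T).max())
```

```text
top 1 95 fit -4.3467933003226715 115.6536039125537 [100.6 116.1 119.8]
top -1 98 fit 4.086918819171826 -111.68494914259668 [-115.6 -112.   -97.8]
x ext [  0.3   3.4 166.8 172.5]
pin 70 [-138.29631909  153.60488454] [-139.17852154  154.14919683] [0.58545749 0.22116633 0.04537373]
buf 1 100 [131.1 132.4 136.3]
buf -1 96 [131.3 131.8 137. ]
bar 111 phi 2.290716178773973 87.56821799493213
scene 1 315 fit -5.775078138446143 116.12503391083192 [ 97.7 117.4 119.8]
scene -1 161 fit 2.4572311150721395 -112.0674838456571 [-116.7 -111.9 -103.2]
x ext [  0.9   4.7 170.9 173.6]
pin 91 [-134.11604869  155.64724163] [-136.56060516  155.73115934] [0.587995   0.22287428 0.04512206]
buf 1 84 [133.2 134.8 140.9]
buf -1 59 [133.6 134.3 140.4]
bar 224 phi 2.356977349601362 103.70895298271127
```

```bash
python3 -m creep '223 -339 0 -67;223 -339 0 -67;223 -339 0 -67;223 -339 0 -67;223 -339 0 -67' 255
```

```text
time: 0.57
ee_pos: [0.2918, 0.3185, 0.2311]
tool_rot: [-3.141, 0.0, 2.167]
ft_force: [1.9, 1.1, 0.5]
grip_width: 0.298
grip_force: 0.0
```

```bash
python3 -m creep '136 -160 0 -33;136 -160 0 -33;136 -160 0 -33;136 -160 0 -33;136 -160 0 -33' 255 | grep -v grip; python3 -m creep '0 0 -85 0;0 0 -85 0;0 0 -85 0' | head -4
python3 - <<'E'
from h import *
d=snap('wrist','w1.png');print(env.get_obs()['ee_pos'],env.get_obs()['tool_rot'])
E
```

```text
time: 0.98
ee_pos: [0.4272, 0.1595, 0.2313]
tool_rot: [3.141, -0.0, 1.59]
ft_force: [1.5, 0.7, 0.8]
time: 1.23
ee_pos: [0.4226, 0.1588, 0.1402]
tool_rot: [-3.132, 0.003, 1.594]
ft_force: [-2.6, -0.6, -1.3]
[0.42359328 0.15986364 0.1432463 ] [-3.13408219e+00  2.54944453e-03  1.59572587e+00]
```

View pics/w1.png

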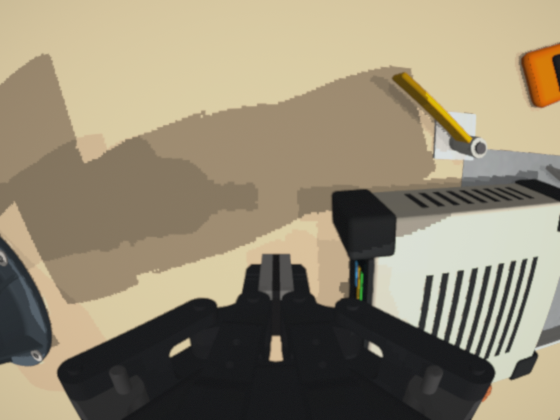

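The wrist view shows the shut fingers near (276,270) in front of the left bumper, whose face is near (345,220). The bar tip is at (405,78), clear of the fingers. I now lower the tool and feel for the bumper.

```bash
python3 -m creep '10 -2 -40 0;10 -2 -83 0;10 -2 -83 0;10 -2 -83 0' | head -4;  python3 -m creep '5 0 0 0;10 0 0 0;13 0 0 0;16 0 0 0;16 0 0 0' | head -4; python3 -m creep '4 0 0 0;8 0 0 0;12 0 0 0;12 0 0 0' | head -4
```

```text
time: 1.62
ee_pos: [0.4357, 0.1597, 0.0639]
tool_rot: [-3.139, 0.001, 1.598]
ft_force: [0.9, 0.7, 1.0]
time: 2.03
ee_pos: [0.4538, 0.1598, 0.0644]
tool_rot: [3.14, -0.001, 1.597]
ft_force: [0.8, 0.2, 0.2]
time: 2.37
ee_pos: [0.4615, 0.1596, 0.0629]
tool_rot: [-3.136, -0.001, 1.598]
ft_force: [-11.4, 4.1, 5.7]
```

```bash
python3 -m creep '4 1 0 0;8 3 0 0;12 4 0 0;16 5 0 0;20 7 0 0' | sed -n '1,2p;4p';  python3 -m creep '4 1 0 0;8 2 0 0;12 4 0 0;12 4 0 0' | sed -n '1,2p;4p'
python3 - <<'E'
from h import *
for n in('top','scene'): print(supply(cloud(snap(n)))[0])
E
```

```text
time: 2.78
ee_pos: [0.4803, 0.1661, 0.0629]
ft_force: [-16.5, 0.9, 12.2]
time: 3.12
ee_pos: [0.4934, 0.1705, 0.0629]
ft_force: [-11.8, 2.1, 8.1]
((621.8973999023438, 71.61610412597656), (213.9021759033203, 235.15203857421875), 88.92782592773438)
((609.9017944335938, 72.77619934082031), (215.9554901123047, 262.1285705566406), 88.93914031982422)
```

```bash
python3 -m creep '-42 0 0 0;-44 -40 0 0;-44 -80 0 0;-44 -120 0 0;-44 -160 0 0' | sed -n '1,2p;4p';  python3 -m creep '0 -30 0 0;20 -32 0 0;26 -32 0 0;26 -32 0 0' | sed -n '1,4p'
```

```text
time: 3.63
ee_pos: [0.4521, 0.0093, 0.0635]
ft_force: [1.2, -0.4, 0.6]
time: 3.97
ee_pos: [0.4801, -0.0218, 0.0634]
tool_rot: [3.14, -0.0, 1.596]
ft_force: [-0.2, 0.1, -0.2]
```

```bash
python3 -m creep '6 0 0 0;11 0 0 0;15 -1 0 0;19 -3 0 0;23 -4 0 0' | sed -n '1,2p;4p';  python3 -m creep '4 -1 0 0;8 -3 0 0;12 -5 0 0;15 -6 0 0;15 -6 0 0' | sed -n '1,2p;4p'
python3 - <<'E'
from h import *
print(supply(cloud(snap('top')))[0])
E
```

```text
time: 4.38
ee_pos: [0.4965, -0.0245, 0.0627]
ft_force: [-19.0, -1.6, 15.6]
time: 4.8
ee_pos: [0.5127, -0.031, 0.0627]
ft_force: [-14.3, -2.4, 9.7]
((636.40576171875, 72.06295776367188), (234.20492553710938, 214.0503692626953), 3.8801589012145996)
```

```bash
python3 -m creep '-42 0 0 0;-60 20 0 0;-60 60 0 0;-60 100 0 0;-60 140 0 0' | sed -n '1,2p;4p';  python3 -m creep '0 40 0 0;20 49 0 0;35 49 0 0;37 49 0 0;37 49 0 0' | sed -n '1,2p;4p'; python3 -m creep '5 0 0 0;10 1 0 0;15 3 0 0;20 4 0 0;24 6 0 0' | sed -n '1,2p;4p';python3 -m creep '2 1 0 0;2 1 0 0' | sed -n '1,2p;4p'
python3 - <<'E'
from h import *
print(supply(cloud(snap('top')))[0])
E
```

```text
time: 5.27
ee_pos: [0.4558, 0.1104, 0.0636]
ft_force: [1.0, 0.8, -0.0]
time: 5.68
ee_pos: [0.4934, 0.1583, 0.063]
ft_force: [-0.9, -0.8, 0.5]
time: 6.1
ee_pos: [0.5133, 0.1627, 0.063]
ft_force: [-16.2, -0.1, 10.7]
time: 6.27
ee_pos: [0.516, 0.1638, 0.063]
ft_force: [-11.8, 0.9, 8.4]
((640.7125244140625, 71.18777465820312), (220.35943603515625, 213.62405395507812), 0.5713658332824707)
```

```bash
python3 -m creep '-42 0 0 0;-55 -20 0 0;-55 -60 0 0;-55 -100 0 0;-55 -140 0 0' | sed -n '1,2p;4p';  python3 -m creep '0 -40 0 0;20 -48 0 0;40 -48 0 0;44 -48 0 0;44 -48 0 0' | sed -n '1,2p;4p'
python3 - <<'E'
from h import *
print(supply(cloud(snap('top')))[0])
E
python3 -m creep '5 0 0 0;10 0 0 0;15 -2 0 0;20 -4 0 0;24 -5 0 0' | sed -n '1,2p;4p';python3 -m creep '5 -2 0 0;9 -3 0 0;9 -3 0 0' | sed -n '1,2p;4p'
python3 - <<'E'
from h import *
print(supply(cloud(snap('top')))[0])
E
```

```text
time: 6.73
ee_pos: [0.4637, 0.0231, 0.0636]
ft_force: [1.5, -0.1, 0.2]
time: 7.15
ee_pos: [0.5091, -0.0242, 0.0633]
ft_force: [0.2, 0.7, -0.1]
((639.786865234375, 72.20474243164062), (220.35406494140625, 214.29856872558594), 0.1275818943977356)
time: 7.62
ee_pos: [0.5274, -0.028, 0.0631]
ft_force: [-22.3, -1.4, 18.1]
time: 7.87
ee_pos: [0.5381, -0.0317, 0.0629]
ft_force: [-12.2, -3.1, 9.5]
((648.071044921875, 91.59066009521484), (215.8601837158203, 169.63914489746094), 4.5117573738098145)
```

```bash
sed -i 's/<\.75)/<.92)/' h.py
cat >> h.py <<'E'
O=np.array([.733,.0765]); A=2.7
def report():
    r,_=supply(cloud(snap('top'))); (x,y),(w,h),a=r
    if a>45: a-=90; w,h=h,w
    t=np.radians(a); u=np.array([np.cos(t),np.sin(t)]); o=np.array([x,y])/1000+.0027*u
    d=o-O; b=np.radians(A)
    print('size',round(w),round(h),'origin',o.round(4),'yaw',round(a,2),'| bay x,y',(1000*np.array([d@[np.cos(b),np.sin(b)],d@[-np.sin(b),np.cos(b)]])).round(1),'rel',round(a-A,2))
    n=np.array([-u[1],u[0]])
    for k,s in(('L',1),('R',-1)): print(k,'tcp at contact',(o-.133*u+s*.093*n).round(4))
    print(env.get_obs()['ee_pos'].round(4))
E
python3 -c "
from h import *
report()"
```

```text
size 233 179 origin [0.659  0.0901] yaw 3.99 | bay x,y [-73.3  17.1] rel 1.29
L tcp at contact [0.5199 0.1737]
R tcp at contact [ 0.5328 -0.0119]
[ 0.538  -0.0317  0.0629]
```

```bash
python3 -m creep '-42 0 0 0;-65 20 0 0;-65 60 0 0;-65 100 0 0;-65 140 0 0' | sed -n '1,2p;4p';  python3 -m creep '0 40 0 0;15 50 0 0;25 50 0 0;25 50 0 0' | sed -n '1,2p;4p'
python3 -c "
from h import *
report()"
```

```text
time: 8.38
ee_pos: [0.4759, 0.1099, 0.0638]
ft_force: [1.8, -0.3, -0.4]
time: 8.72
ee_pos: [0.5032, 0.1595, 0.0634]
ft_force: [0.4, -0.0, 0.6]
size 235 212 origin [0.663  0.0718] yaw 5.05 | bay x,y [-70.1  -1.4] rel 2.35
L tcp at contact [0.5223 0.1527]
R tcp at contact [ 0.5387 -0.0325]
[0.5018 0.1584 0.0631]
```

```bash
python3 -m creep '15 -1 0 0;20 -1 0 0;24 0 0 0;28 1 0 0;32 2 0 0' | sed -n '1,2p;4p';  python3 -m creep '4 1 0 0;8 2 0 0;12 4 0 0;12 4 0 0' | sed -n '1,2p;4p'
python3 -m creep '-42 0 0 0;-60 -20 0 0;-60 -60 0 0;-60 -100 0 0;-60 -140 0 0' | sed -n '1,2p;4p';  python3 -m creep '0 -40 0 0;20 -47 0 0;35 -48 0 0;35 -48 0 0' | sed -n '1,2p;4p'
python3 -c "
from h import *
report()"
```

```text
time: 9.18
ee_pos: [0.5281, 0.1589, 0.063]
ft_force: [-17.8, 3.2, 14.4]
time: 9.52
ee_pos: [0.5393, 0.1632, 0.0629]
ft_force: [-22.5, 2.5, 16.5]
time: 9.93
ee_pos: [0.4841, 0.0225, 0.0635]
ft_force: [1.1, 0.0, -0.1]
time: 10.27
ee_pos: [0.5224, -0.0259, 0.0636]
ft_force: [0.6, -0.8, -0.3]
size 234 214 origin [0.6748 0.0708] yaw 1.41 | bay x,y [-58.4  -2.9] rel -1.29
L tcp at contact [0.5396 0.1605]
R tcp at contact [ 0.5442 -0.0254]
[ 0.5206 -0.025   0.0632]
```

```bash
python3 -m creep '16 0 0 0;20 0 0 0;24 0 0 0;28 -1 0 0;32 -2 0 0' | sed -n '1,2p;4p';  python3 -m creep '4 -1 0 0;8 -2 0 0;12 -4 0 0;12 -4 0 0' | sed -n '1,2p;4p'
python3 -m creep '-42 0 0 0;-60 20 0 0;-60 60 0 0;-60 100 0 0;-60 140 0 0' | sed -n '1,2p;4p';  python3 -m creep '0 40 0 0;20 46 0 0;33 46 0 0;33 46 0 0' | sed -n '1,2p;4p'
python3 -c "
from h import *
report()"
```

```text
time: 10.73
ee_pos: [0.5468, -0.0249, 0.0629]
ft_force: [-22.1, 0.2, 18.5]
time: 11.07
ee_pos: [0.5599, -0.0296, 0.0629]
ft_force: [-12.8, -2.5, 10.9]
time: 11.48
ee_pos: [0.503, 0.1116, 0.0636]
ft_force: [1.4, -0.2, 0.5]
time: 11.82
ee_pos: [0.5387, 0.158, 0.0633]
ft_force: [0.4, -0.9, 0.0]
size 235 213 origin [0.685  0.0721] yaw 5.09 | bay x,y [-48.2  -2.2] rel 2.39
L tcp at contact [0.5443 0.1529]
R tcp at contact [ 0.5608 -0.0324]
[0.5372 0.1571 0.063 ]
```

```bash
python3 -m creep '5 0 0 0;9 0 0 0;13 1 0 0;17 2 0 0;21 3 0 0' | sed -n '1,2p;4p';  python3 -m creep '4 1 0 0;7 3 0 0;7 3 0 0' | sed -n '1,2p;4p'
python3 -m creep '-42 0 0 0;-60 -20 0 0;-60 -60 0 0;-60 -100 0 0;-60 -140 0 0' | sed -n '1,2p;4p';  python3 -m creep '0 -40 0 0;20 -46 0 0;37 -47 0 0;37 -47 0 0' | sed -n '1,2p;4p'
python3 -c "
from h import *
report()"
```

```text
time: 12.28
ee_pos: [0.5539, 0.1589, 0.063]
ft_force: [-15.6, 2.8, 9.6]
time: 12.53
ee_pos: [0.5591, 0.1616, 0.063]
ft_force: [-23.4, 0.1, 17.2]
time: 12.95
ee_pos: [0.5045, 0.021, 0.0637]
ft_force: [1.2, -0.6, 0.0]
time: 13.28
ee_pos: [0.5452, -0.0266, 0.0637]
ft_force: [0.1, 1.1, -0.1]
size 234 169 origin [0.6943 0.0935] yaw 1.98 | bay x,y [-37.8  18.8] rel -0.72
L tcp at contact [0.5582 0.1818]
R tcp at contact [ 0.5646 -0.0041]
[ 0.5433 -0.0258  0.0634]
```

```bash
python3 -m creep '12 0 0 0;17 0 0 0;21 0 0 0;25 -1 0 0;29 -2 0 0' | sed -n '1,2p;4p';  python3 -m creep '4 -1 0 0;8 -3 0 0;12 -4 0 0;16 -6 0 0;16 -6 0 0' | sed -n '1,2p;4p'
python3 -m creep '-42 0 0 0;-60 20 0 0;-60 60 0 0;-60 100 0 0;-60 140 0 0' | sed -n '1,2p;4p';  python3 -m creep '0 40 0 0;18 47 0 0;28 47 0 0;28 47 0 0' | sed -n '1,2p;4p'
python3 -c "
from h import *
report()"
```

```text
time: 13.75
ee_pos: [0.5674, -0.0259, 0.063]
ft_force: [-21.3, 1.7, 18.2]
time: 14.17
ee_pos: [0.5837, -0.0328, 0.0629]
ft_force: [-12.3, -2.4, 8.5]
time: 14.58
ee_pos: [0.5266, 0.1086, 0.0637]
ft_force: [-0.2, -1.0, -0.0]
time: 14.92
ee_pos: [0.5569, 0.155, 0.0632]
ft_force: [-0.2, -0.6, 0.4]
size 235 212 origin [0.7064 0.0716] yaw 6.35 | bay x,y [-26.8  -3.7] rel 3.65
L tcp at contact [0.5639 0.1493]
R tcp at contact [ 0.5845 -0.0356]
[0.5557 0.154  0.063 ]
```

```bash
python3 -m creep '5 0 0 0;9 -1 0 0;13 1 0 0;17 3 0 0;21 5 0 0' | sed -n '1,2p;4p';  python3 -m creep '4 2 0 0;6 4 0 0;6 4 0 0' | sed -n '1,2p;4p'
python3 -m creep '-42 0 0 0;-60 -20 0 0;-60 -60 0 0;-60 -100 0 0;-60 -140 0 0' | sed -n '1,2p;4p';  python3 -m creep '0 -40 0 0;18 -48 0 0;28 -49 0 0;28 -49 0 0' | sed -n '1,2p;4p'
python3 -c "
from h import *
report()"
```

```text
time: 15.38
ee_pos: [0.5726, 0.1576, 0.063]
ft_force: [-15.4, -2.0, 10.8]
time: 15.63
ee_pos: [0.5796, 0.1619, 0.0631]
ft_force: [-10.9, -0.6, 8.1]
time: 16.05
ee_pos: [0.5218, 0.0216, 0.0636]
ft_force: [0.5, 0.9, -0.2]
time: 16.38
ee_pos: [0.5525, -0.0269, 0.0635]
ft_force: [0.4, -0.3, 0.4]
size 235 212 origin [0.7162 0.0733] yaw 2.13 | bay x,y [-17.   -2.4] rel -0.57
L tcp at contact [0.5798 0.1613]
R tcp at contact [ 0.5867 -0.0245]
[ 0.5511 -0.0259  0.0632]
```

```bash
python3 -m creep '18 0 0 0;28 1 0 0;33 1 0 0;37 1 0 0;41 0 0 0' | sed -n '1,2p;4p';  python3 -m creep '3 -1 0 0;6 -2 0 0;9 -4 0 0;12 -5 0 0;12 -5 0 0' | sed -n '1,2p;4p'
python3 -m creep '-42 0 0 0;-60 20 0 0;-60 60 0 0;-60 100 0 0;-60 140 0 0' | sed -n '1,2p;4p';  python3 -m creep '0 40 0 0;18 46 0 0;28 46 0 0;28 46 0 0' | sed -n '1,2p;4p'
python3 -c "
from h import *
report()"
```

```text
time: 16.85
ee_pos: [0.588, -0.024, 0.0629]
ft_force: [-18.0, 3.7, 13.9]
time: 17.27
ee_pos: [0.5993, -0.03, 0.0629]
ft_force: [-12.3, -0.6, 8.0]
time: 17.68
ee_pos: [0.5421, 0.1108, 0.0636]
ft_force: [0.9, -0.3, 0.6]
time: 18.02
ee_pos: [0.5722, 0.1571, 0.0632]
ft_force: [-0.2, 0.4, 0.5]
size 235 213 origin [0.7243 0.0718] yaw 4.87 | bay x,y [-9.  -4.3] rel 2.17
L tcp at contact [0.5838 0.1532]
R tcp at contact [ 0.5996 -0.0321]
[0.5709 0.1562 0.063 ]
```

```bash
python3 -m creep '8 0 0 0;12 0 0 0;16 1 0 0;20 3 0 0;24 5 0 0' | sed -n '1,2p;4p';  python3 -m creep '3 2 0 0;6 4 0 0;7 5 0 0;7 5 0 0' | sed -n '1,2p;4p'
python3 -m creep '-42 0 0 0;-60 -20 0 0;-60 -60 0 0;-60 -100 0 0;-60 -140 0 0' | sed -n '1,2p;4p';  python3 -m creep '0 -40 0 0;18 -48 0 0;30 -49 0 0;30 -49 0 0' | sed -n '1,2p;4p'
python3 -c "
from h import *
report()"
```

```text
time: 18.48
ee_pos: [0.5913, 0.1594, 0.0632]
ft_force: [-15.7, 0.3, 11.5]
time: 18.82
ee_pos: [0.5974, 0.1642, 0.0632]
ft_force: [-19.1, -1.2, 14.6]
time: 19.23
ee_pos: [0.5418, 0.0239, 0.0637]
ft_force: [0.8, 0.5, -0.4]
time: 19.57
ee_pos: [0.5744, -0.0256, 0.0636]
ft_force: [1.1, -0.2, 0.6]
size 234 159 origin [0.73   0.1037] yaw -0.14 | bay x,y [-1.7 27.3] rel -2.84
L tcp at contact [0.5972 0.1971]
R tcp at contact [0.5968 0.0111]
[ 0.5729 -0.0247  0.0632]
```

```bash
python3 -m creep '15 0 0 0;24 0 0 0;28 0 0 0;31 0 0 0;34 -1 0 0' | sed -n '1,2p;4p';  python3 -m creep '2 -1 0 0;4 -2 0 0;4 -2 0 0' | sed -n '1,2p;4p'; python3 -m creep '2 -1 0 0;2 -1 0 0' | sed -n '1,2p;4p'
python3 -m creep '-42 0 0 0;-60 20 0 0;-60 60 0 0;-60 100 0 0;-60 140 0 0' | sed -n '1,2p;4p'
python3 -c "
from h import *
report()"
```

```text
time: 20.03
ee_pos: [0.6033, -0.0235, 0.063]
ft_force: [-17.2, 4.7, 13.4]
time: 20.28
ee_pos: [0.6066, -0.0257, 0.063]
ft_force: [-12.1, 2.6, 9.1]
time: 20.45
ee_pos: [0.6084, -0.0268, 0.063]
ft_force: [-13.1, 2.0, 9.2]
time: 20.87
ee_pos: [0.5513, 0.1136, 0.0636]
ft_force: [0.9, -0.1, 1.9]
size 234 159 origin [0.7339 0.0364] yaw 7.62 | bay x,y [ -1.  -40.1] rel 4.92
L tcp at contact [0.5898 0.1109]
R tcp at contact [ 0.6144 -0.0735]
[0.5518 0.1204 0.0637]
```

Run:
```python
from h import *
d=snap('top','t2.png'); c=cloud(d); r,m=supply(c); im=d['img'][:,:,::-1].copy(); im[m]=im[m]//2+np.array([0,0,127],np.uint8)
cv2.imwrite('pics/t2c.png',cv2.resize(im[60:300,150:430],None,fx=2.5,fy=2.5)); z=c[...,2]
print(np.percentile(z[130:220,240:300],[5,50,95]))
```

```text
[-7.68833631e-05  8.38277890e-02  6.00396903e-01]
```

View pics/t2c.png

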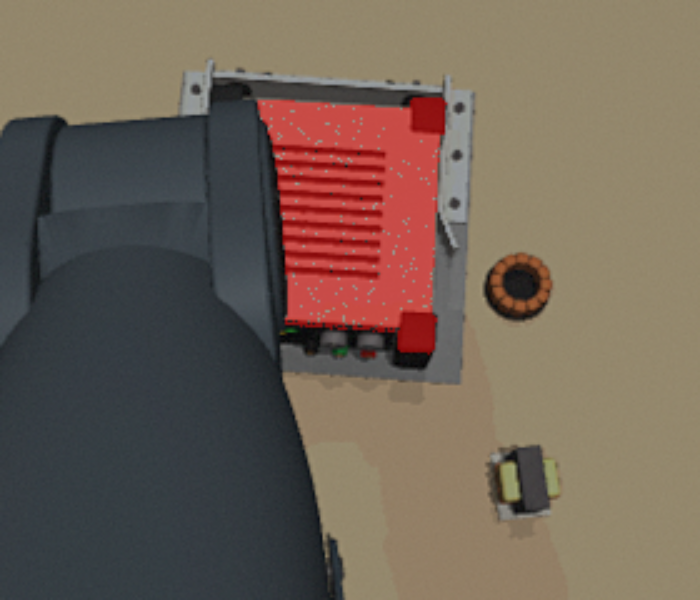

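The arm hides the supply's left half in the top view. Its right side lies along the right guide, and the rear-right corner, at crop (428,115), is close to the stop. I'll measure with the scene camera instead.

```bash
sed -i "s/def report():/def report(n='top'):/; s/cloud(snap('top'))/cloud(snap(n))/" h.py
python3 - <<'E'
from h import *
report('scene')
d=snap('scene','s2.png'); c=cloud(d); r,m=supply(c); im=d['img'][:,:,::-1].copy(); im[m]=im[m]//2+np.array([0,0,127],np.uint8)
cv2.imwrite('pics/s2c.png',cv2.resize(im[150:400,100:420],None,fx=2.4,fy=2.4))
E
```

```text
size 235 216 origin [0.7378 0.0722] yaw 2.94 | bay x,y [ 4.6 -4.5] rel 0.24
L tcp at contact [0.6002 0.1582]
R tcp at contact [ 0.6097 -0.0275]
[0.5516 0.1153 0.0633]
```

View pics/s2c.png

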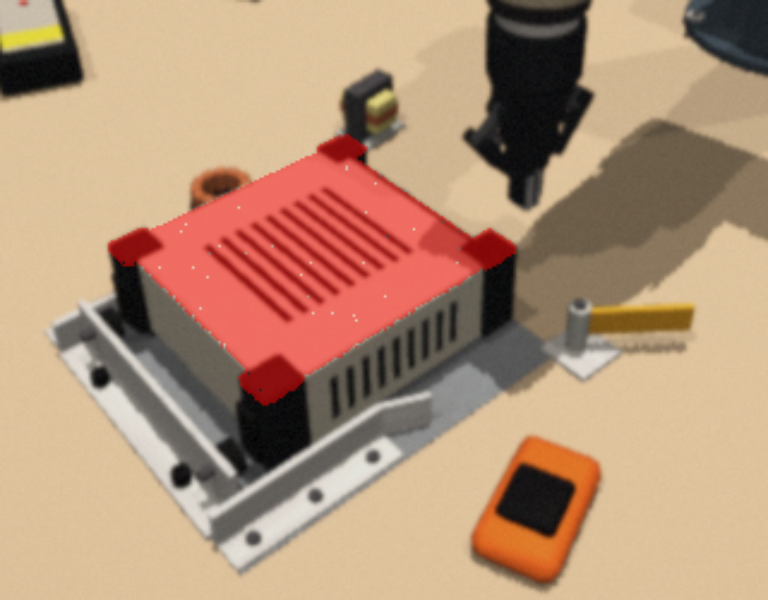

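The scene view shows the supply clear of the tool and square in the bay, with a gap to the stop behind it and the bar still open at crop (640,318). About 7 mm remain, so I push slowly from here.

```bash
python3 -m creep '0 40 0 0;20 45 0 0;38 45 0 0;38 45 0 0' | sed -n '1,2p;4p';python3 -m creep '4 0 0 0;7 0 0 0;9 0 0 0;11 1 0 0;13 2 0 0' | sed -n '1,2p;4p';python3 -m creep '1 1 0 0;2 2 0 0;2 2 0 0' | sed -n '1,2p;4p';python3 -m creep '1 1 0 0;2 2 0 0;2 2 0 0' | sed -n '1,2p;4p'
```

```text
time: 21.4
ee_pos: [0.5932, 0.157, 0.0633]
ft_force: [0.3, -0.5, -0.7]
time: 21.82
ee_pos: [0.6001, 0.1577, 0.063]
ft_force: [-11.9, -3.2, 7.1]
time: 22.07
ee_pos: [0.6025, 0.1599, 0.063]
ft_force: [-8.7, -4.9, 5.8]
time: 22.32
ee_pos: [0.6044, 0.1619, 0.063]
ft_force: [-9.4, -3.9, 5.4]
```

```bash
python3 -m creep '1 0 0 0;2 1 0 0;2 1 0 0' | sed -n '2p;4p';python3 -m creep '1 0 0 0;2 1 0 0;2 1 0 0' | sed -n '2p;4p'
python3 -m creep '-42 0 0 0;-50 -20 0 0;-50 -60 0 0;-50 -100 0 0;-50 -140 0 0' | sed -n '1,2p;4p'
python3 -c "
from h import *
report('scene')"
```

```text
ee_pos: [0.6055, 0.163, 0.063]
ft_force: [-13.3, -3.1, 7.7]
ee_pos: [0.6067, 0.1643, 0.063]
ft_force: [-15.7, -1.7, 10.6]
time: 23.23
ee_pos: [0.5605, 0.0241, 0.0636]
ft_force: [0.6, -0.3, -0.2]
size 235 215 origin [0.7423 0.0756] yaw 0.86 | bay x,y [ 9.3 -1.3] rel -1.84
L tcp at contact [0.6079 0.1666]
R tcp at contact [ 0.6107 -0.0193]
[0.5603 0.0175 0.0636]
```

```bash
python3 -m creep '0 -40 0 0;20 -46 0 0;40 -46 0 0;40 -46 0 0' | sed -n '1,2p;4p';python3 -m creep '4 0 0 0;7 0 0 0;9 0 0 0;11 0 0 0;13 0 0 0' | sed -n '1,2p;4p';python3 -m creep '1 0 0 0;2 -1 0 0;2 -1 0 0' | sed -n '1,2p;4p';python3 -m creep '1 0 0 0;2 -1 0 0;2 -1 0 0' | sed -n '1,2p;4p'
```

```text
time: 23.62
ee_pos: [0.6044, -0.0221, 0.0637]
ft_force: [-0.2, 0.7, 0.5]
time: 24.03
ee_pos: [0.6095, -0.0206, 0.0631]
ft_force: [-20.7, -4.1, 14.6]
time: 24.28
ee_pos: [0.6111, -0.0213, 0.0631]
ft_force: [-17.8, -1.0, 12.0]
time: 24.53
ee_pos: [0.6128, -0.0222, 0.0631]
ft_force: [-19.2, -0.5, 13.4]
```

```bash
python3 -c "
from h import *
report('scene')"; python3 -m creep '-20 0 0 0;-45 0 0 0;-45 0 0 0' | sed -n '2p;4p'; python3 -c "
from h import *
report('scene');report('scene')"
```

```text
size 262 215 origin [0.7308 0.0753] yaw 1.62 | bay x,y [-2.3 -1.1] rel -1.08
L tcp at contact [0.5952 0.1645]
R tcp at contact [ 0.6005 -0.0214]
[ 0.6128 -0.0223  0.0631]
ee_pos: [0.5681, -0.0221, 0.0629]
ft_force: [0.1, -1.2, 0.3]
size 235 216 origin [0.745  0.0749] yaw 1.76 | bay x,y [11.9 -2.1] rel -0.94
L tcp at contact [0.6092 0.1638]
R tcp at contact [ 0.6149 -0.0221]
[ 0.5707 -0.0221  0.0634]
size 235 214 origin [0.7448 0.0756] yaw 1.63 | bay x,y [11.7 -1.5] rel -1.07
L tcp at contact [0.6092 0.1648]
R tcp at contact [ 0.6145 -0.0211]
[ 0.5727 -0.0222  0.0637]
```

```bash
python3 -m creep '25 0 0 0;36 0 0 0;40 0 0 0;43 0 0 0;45 0 0 0' | sed -n '2p;4p'; python3 -m creep '1 0 0 0;1 0 0 0' | sed -n '2p;4p';  python3 -m creep '1 0 0 0;1 0 0 0' | sed -n '2p;4p';  python3 -m creep '1 0 0 0;1 0 0 0' | sed -n '2p;4p'
```

```text
ee_pos: [0.6138, -0.0225, 0.0631]
ft_force: [-28.5, -0.3, 22.4]
ee_pos: [0.6137, -0.0225, 0.0632]
ft_force: [-25.7, -0.5, 20.1]
ee_pos: [0.6145, -0.0228, 0.0632]
ft_force: [-25.7, -2.5, 18.8]
ee_pos: [0.6151, -0.0231, 0.0632]
ft_force: [-28.2, -3.9, 20.9]
```

```bash
python3 -m creep '-2 0 1 0;-2 0 1 0' | sed -n '2p;4p'; python3 -m creep '-1 0 1 0;-1 0 1 0' | sed -n '2p;4p'; python3 -m creep '-20 0 0 0;-40 0 0 0;-45 0 0 0;-45 0 0 0' | sed -n '1,2p;4p'; python3 -c "
from h import *
report('scene');report('scene')"
```

```text
ee_pos: [0.6154, -0.0233, 0.0634]
ft_force: [-16.1, -4.7, 7.2]
ee_pos: [0.6155, -0.0231, 0.064]
ft_force: [-9.2, -3.4, -0.2]
time: 26.52
ee_pos: [0.5728, -0.0224, 0.0655]
ft_force: [0.3, 0.8, 0.4]
size 234 216 origin [0.7468 0.0753] yaw 2.29 | bay x,y [13.7 -1.9] rel -0.41
L tcp at contact [0.6102 0.1629]
R tcp at contact [ 0.6176 -0.023 ]
[ 0.5741 -0.0225  0.0657]
size 235 216 origin [0.7468 0.0747] yaw 2.35 | bay x,y [13.6 -2.5] rel -0.35
L tcp at contact [0.6101 0.1621]
R tcp at contact [ 0.6177 -0.0237]
[ 0.5747 -0.0225  0.0657]
```

```bash
python3 -m creep '25 0 0 0;36 0 0 0;40 0 0 0;42 0 0 0;42 0 0 0' | sed -n '2p;4p'; python3 -m creep '1 0 1 0;1 0 1 0' | sed -n '2p;4p';  python3 -m creep '1 0 0 0;1 0 0 0' | sed -n '2p;4p';  python3 -m creep '1 0 1 0;1 0 1 0' | sed -n '2p;4p'
```

```text
ee_pos: [0.6153, -0.0225, 0.0648]
ft_force: [-2.3, 0.0, 0.8]
ee_pos: [0.6154, -0.0226, 0.0655]
ft_force: [-3.9, -0.9, -3.1]
ee_pos: [0.6155, -0.0226, 0.0655]
ft_force: [-7.5, -0.7, -1.3]
ee_pos: [0.6161, -0.0231, 0.0661]
ft_force: [-8.4, -2.9, -6.4]
```

```bash
for i in 1; do python3 -m creep '1 0 0 0;1 0 0 0' | sed -n '2p;4p';  python3 -m creep '1 0 0 0;1 0 0 0' | sed -n '2p;4p'; done
```

```text
ee_pos: [0.6162, -0.0231, 0.066]
ft_force: [-11.8, -2.2, -1.4]
ee_pos: [0.6162, -0.0231, 0.066]
ft_force: [-15.2, -2.3, 1.4]
```

```bash
python3 -m creep '1 0 0 0;1 0 0 0' | sed -n '2p;4p';  python3 -m creep '-20 0 0 0;-40 0 0 0;-60 20 0 0;-60 60 0 0;-60 100 0 0' | sed -n '1,2p;4p';python3 -m creep '0 40 0 0;0 80 0 0;0 86 0 0;0 86 0 0' | sed -n '1,2p;4p'; python3 -c "
from h import *
report('scene');report('scene')"
```

```text
ee_pos: [0.6164, -0.0232, 0.066]
ft_force: [-17.5, -2.8, 3.6]
time: 28.45
ee_pos: [0.5614, 0.0775, 0.0681]
ft_force: [0.8, -0.4, 0.7]
time: 28.78
ee_pos: [0.5622, 0.1664, 0.0677]
ft_force: [-0.2, -0.9, -0.2]
size 235 215 origin [0.7468 0.074 ] yaw 2.61 | bay x,y [13.6 -3.2] rel -0.09
L tcp at contact [0.6097 0.1608]
R tcp at contact [ 0.6182 -0.025 ]
[0.5619 0.1646 0.0675]
size 235 215 origin [0.747  0.0742] yaw 2.76 | bay x,y [13.9 -2.9] rel 0.06
L tcp at contact [0.6097 0.1607]
R tcp at contact [ 0.6186 -0.0251]
[0.5617 0.1634 0.0674]
```

```bash
python3 -m creep '20 -2 -2 0;36 -2 -2 0;42 -2 -2 0;44 -2 -2 0;44 -2 -2 0' | sed -n '2p;4p'; python3 -m creep '1 0 0 0;2 0 1 0;2 0 1 0' | sed -n '2p;4p';  python3 -m creep '1 0 0 0;1 0 0 0' | sed -n '2p;4p';  python3 -m creep '1 0 0 0;1 0 0 0' | sed -n '2p;4p'
```

```text
ee_pos: [0.6054, 0.1602, 0.0651]
ft_force: [-1.4, 0.2, -0.1]
ee_pos: [0.6071, 0.1614, 0.0666]
ft_force: [0.5, -0.2, -1.5]
ee_pos: [0.6078, 0.1615, 0.0664]
ft_force: [-2.8, -0.6, 1.5]
ee_pos: [0.6079, 0.1614, 0.0663]
ft_force: [-7.1, -0.5, 4.7]
```

```bash
python3 -m creep '1 0 1 0;1 0 1 0' | sed -n '2p;4p';  python3 -m creep '1 0 0 0;1 0 0 0' | sed -n '2p;4p';  python3 -m creep '1 0 0 0;1 0 0 0' | sed -n '2p;4p'
```

```text
ee_pos: [0.6079, 0.1615, 0.0665]
ft_force: [-8.3, 0.9, 1.6]
ee_pos: [0.6079, 0.1615, 0.0664]
ft_force: [-11.3, 0.9, 4.1]
ee_pos: [0.608, 0.1614, 0.0664]
ft_force: [-15.1, 0.7, 5.7]
```

```bash
python3 -m creep '-30 0 0 0;-65 0 30 0;-65 40 50 0;-65 80 60 0;-63 120 60 0' | sed -n '1,3p'
python3 - <<'E'
from h import *
o=env.get_obs();print(o['qpos'].round(2),o['ee_pos'],o['tool_rot'])
report('scene');report('top')
E
```

```text
time: 30.8
ee_pos: [0.5499, 0.2806, 0.1308]
tool_rot: [3.137, -0.002, 1.595]
[ 0.47  0.44  0.02  1.15 -0.    2.02] [0.54991482 0.28055634 0.13079668] [ 3.13718074e+00 -2.01496857e-03  1.59516195e+00]
size 235 215 origin [0.7461 0.0747] yaw 2.52 | bay x,y [13.  -2.5] rel -0.18
L tcp at contact [0.6092 0.1617]
R tcp at contact [ 0.6174 -0.0241]
[0.5504 0.2882 0.1295]
size 235 214 origin [0.745  0.0746] yaw 2.67 | bay x,y [11.9 -2.4] rel -0.03
L tcp at contact [0.6078 0.1613]
R tcp at contact [ 0.6165 -0.0245]
[0.5499 0.285  0.1283]
```

```bash
python3 -m creep '1 1 0 7;1 1 0 14;1 1 0 21;1 1 0 28;1 1 0 35' | sed -n '1,2p'; python3 -m creep '0 0 0 7;0 0 0 14;0 0 0 21;0 0 0 28;0 0 0 35'| sed -n '1,2p';python3 -m creep '0 0 -20 7;0 0 -45 14;0 0 -70 20;0 0 -90 20;0 0 -98 20'| sed -n '1,4p';python3 -m creep '0 0 0 0;0 0 0 0'| sed -n '1,4p'
python3 - <<'E'
from h import *
d=snap('scene'); cv2.imwrite('pics/s3.png',cv2.resize(d['img'][200:340,250:450,::-1],None,fx=3.5,fy=3.5))
E
```

```text
time: 31.32
ee_pos: [0.5503, 0.2801, 0.127]
time: 31.73
ee_pos: [0.5503, 0.28, 0.127]
time: 32.15
ee_pos: [0.5487, 0.2792, 0.0262]
tool_rot: [-3.14, -0.004, -3.116]
ft_force: [-0.8, -0.8, -0.2]
time: 32.32
ee_pos: [0.5504, 0.2802, 0.0295]
tool_rot: [-3.141, -0.0, -3.116]
ft_force: [-0.3, 0.5, -0.3]
```

View pics/s3.png

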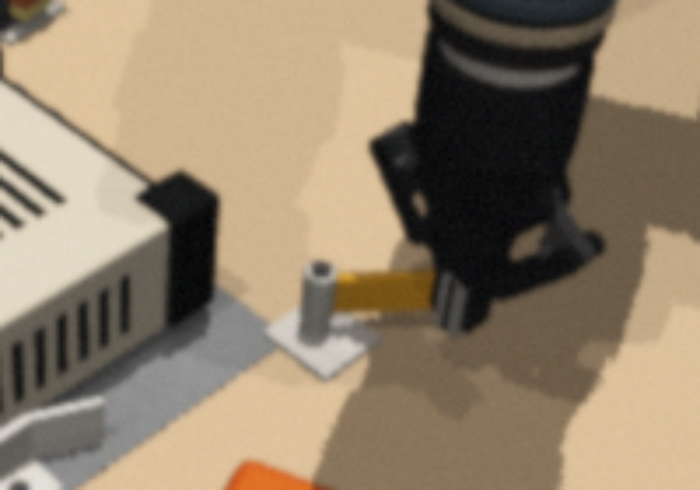

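The crop shows the shut fingers at (455,300) on the outer side of the bar, ready to sweep it round.

```bash
python3 -m creep '-14 -12 0 0;-27 -25 0 0;-33 -42 0 0;-36 -61 0 0;-33 -79 0 0'| sed -n '1,2p;4p';python3 -m creep '7 -18 0 0;17 -30 0 0;28 -40 0 0;40 -46 0 0;50 -50 0 0'| sed -n '1,2p;4p';python3 -m creep '3 -1 0 0;6 -2 0 0;6 -2 0 0'| sed -n '1,2p;4p'
```

```text
time: 32.78
ee_pos: [0.5178, 0.2016, 0.0314]
ft_force: [1.5, 4.4, 0.2]
time: 33.2
ee_pos: [0.5689, 0.1509, 0.0304]
ft_force: [-1.6, 1.6, -1.1]
time: 33.45
ee_pos: [0.5738, 0.1493, 0.0293]
ft_force: [0.4, 0.7, -0.2]
```

```bash
python3 -m creep '2 0 0 0;2 0 0 0'| sed -n '2p;4p';python3 -m creep '1 0 0 0;1 0 0 0'| sed -n '2p;4p';python3 -m creep '1 0 0 0;1 0 0 0'| sed -n '2p;4p'
python3 - <<'E'
from h import *
d=snap('scene'); cv2.imwrite('pics/s4.png',cv2.resize(d['img'][200:340,250:450,::-1],None,fx=3.5,fy=3.5))
E
```

```text
ee_pos: [0.5751, 0.1494, 0.0292]
ft_force: [0.1, 0.4, 0.6]
ee_pos: [0.576, 0.1494, 0.0292]
ft_force: [-1.5, -0.6, 0.2]
ee_pos: [0.5771, 0.1494, 0.0291]
ft_force: [-0.7, 0.4, 0.0]
```

View pics/s4.png

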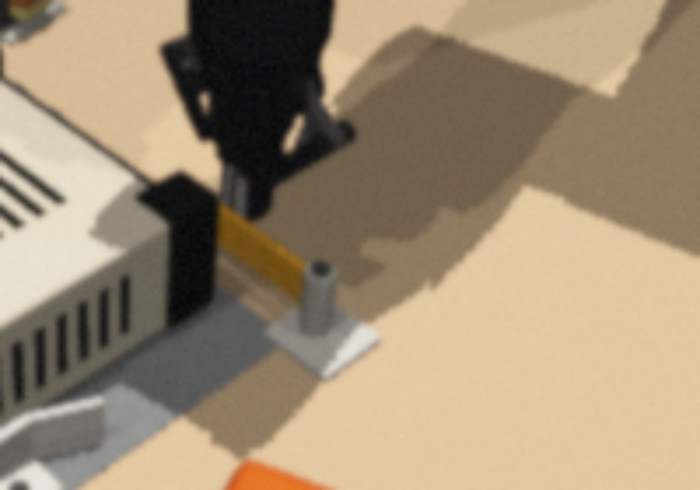

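The bar, from (220,215) to (305,280), is nearly shut, with the finger behind it. I continue to the end stop by feel.

```bash
python3 -m creep '1 0 0 0;2 0 0 0;2 0 0 0'| sed -n '2p;4p';python3 -m creep '1 0 0 0;2 0 0 0;2 0 0 0'| sed -n '2p;4p';python3 -m creep '1 0 0 0;2 0 0 0;2 0 0 0'| sed -n '2p;4p'
```

```text
ee_pos: [0.5787, 0.1493, 0.0291]
ft_force: [-5.0, 0.4, 1.5]
ee_pos: [0.5788, 0.1493, 0.029]
ft_force: [-10.9, 1.6, 6.7]
ee_pos: [0.579, 0.1492, 0.0289]
ft_force: [-18.6, 0.7, 12.1]
```

The tool stopped at x = 0.579 while the force climbed to 19 N, so the bar is on its end stop. I back off and check.

```bash
python3 -m creep '-15 0 0 0;-45 0 0 0;-85 0 0 0;-100 0 40 0;-120 0 80 0'| sed -n '1,2p;4p'
python3 - <<'E'
from h import *
report('scene'); report('top')
d=snap('scene'); c=cloud(d); im=cv2.cvtColor(d['img'],cv2.COLOR_RGB2HSV)
p=c.reshape(-1,3); h=im.reshape(-1,3); k=(h[:,0]>15)&(h[:,0]<32)&(h[:,1]>150)&(p[:,2]>.018)&(p[:,2]<.05)&(np.hypot(p[:,0]-.587,p[:,1]-.221)<.11)
q=p[k]; f=np.polyfit(q[:,1],q[:,0],1); print('bar',k.sum(),'phi',np.arctan(f[0])+np.radians(A),q[:,1].min(),q[:,1].max())
cv2.imwrite('pics/s5.png',cv2.resize(d['img'][150:400,100:420,::-1],None,fx=2.4,fy=2.4))
E
```

```text
time: 35.17
ee_pos: [0.461, 0.1481, 0.1041]
ft_force: [1.7, 0.8, 1.7]
size 235 215 origin [0.7466 0.0744] yaw 2.64 | bay x,y [13.5 -2.7] rel -0.06
L tcp at contact [0.6094 0.1612]
R tcp at contact [ 0.618  -0.0246]
[0.4627 0.1493 0.1122]
size 235 214 origin [0.7449 0.0747] yaw 2.54 | bay x,y [11.8 -2.4] rel -0.16
L tcp at contact [0.608  0.1617]
R tcp at contact [ 0.6162 -0.0241]
[0.4657 0.1499 0.1105]
bar 278 phi -0.0007931910634945694 0.14580223023841943 0.20977133694701633
```

View pics/s5.png

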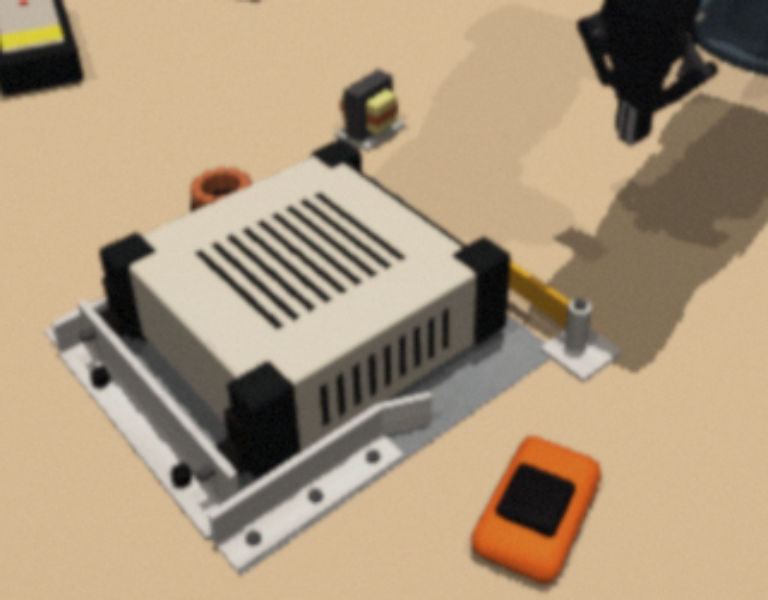

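The bar is shut, from crop (512,268) to (575,305), the supply sits square, and the bystanders are untouched. There is time left, so I probe the right corner once more to be sure its foot bears.

```bash
python3 -m creep '0 -35 0 -7;0 -70 0 -14;0 -105 0 -21;0 -140 0 -28;0 -172 0 -35'| sed -n '1,2p'; python3 -m creep '0 0 0 -7;0 0 0 -14;0 0 0 -21;0 0 0 -28;0 0 0 -35'| sed -n '1,2p'; python3 -m creep '20 0 -15 -7;50 0 -30 -14;80 0 -45 -20;105 0 -45 -20;105 0 -45 -20'| sed -n '1,3p';  python3 -m creep '15 0 0 0;30 0 0 0;38 0 0 0;38 0 0 0'| sed -n '1,4p'
```

```text
time: 35.73
ee_pos: [0.4655, -0.0247, 0.1049]
time: 36.15
ee_pos: [0.4657, -0.0233, 0.1048]
time: 36.57
ee_pos: [0.5749, -0.0231, 0.0586]
tool_rot: [3.14, 0.0, 1.596]
time: 36.9
ee_pos: [0.6096, -0.023, 0.0599]
tool_rot: [3.141, 0.0, 1.597]
ft_force: [0.2, 0.1, -0.7]
```

```bash
python3 -m creep '1 0 3 0;3 0 6 0;4 0 6 0;4 0 6 0'| sed -n '2p;4p'; python3 -m creep '2 0 0 0;3 0 0 0;3 0 0 0'| sed -n '2p;4p'; python3 -m creep '1 0 1 0;2 0 1 0;2 0 1 0'| sed -n '2p;4p'; python3 -m creep '1 0 1 0;1 0 1 0'| sed -n '2p;4p'
```

```text
ee_pos: [0.6121, -0.0228, 0.0671]
ft_force: [-0.0, -0.4, 0.6]
ee_pos: [0.6152, -0.0227, 0.0666]
ft_force: [0.5, 1.3, 0.4]
ee_pos: [0.6163, -0.0227, 0.0674]
ft_force: [-3.9, 0.4, 3.3]
ee_pos: [0.6163, -0.0227, 0.0677]
ft_force: [-6.1, 0.3, -0.2]
```

```bash
python3 -m creep '1 0 0 0;2 0 1 0;2 0 1 0'| sed -n '2p;4p'; python3 -m creep '1 0 0 0;1 0 0 0'| sed -n '2p;4p'; python3 -m creep '1 0 1 0;1 0 1 0'| sed -n '2p;4p'
```

```text
ee_pos: [0.6166, -0.0232, 0.0679]
ft_force: [-9.9, -2.5, -4.2]
ee_pos: [0.6167, -0.0232, 0.0678]
ft_force: [-13.6, -1.9, -0.8]
ee_pos: [0.6173, -0.0236, 0.0684]
ft_force: [-13.3, -4.5, -3.5]
```

```bash
python3 -m creep '1 0 0 0;1 0 0 0'| sed -n '2p;4p'; python3 -m creep '1 0 0 0;1 0 0 0'| sed -n '2p;4p'
```

```text
ee_pos: [0.6175, -0.0238, 0.0681]
ft_force: [-16.4, -4.9, -3.0]
ee_pos: [0.6176, -0.0239, 0.0679]
ft_force: [-18.4, -6.2, -1.0]
```

```bash
python3 -m creep '-10 0 0 0;-40 0 0 0;-80 10 0 0;-100 40 0 0;-100 80 0 0'| sed -n '1,2p'; python3 -m creep '0 40 0 0;0 80 0 0;0 107 0 0;0 107 0 0'| sed -n '1,2p'; python3 -c "
from h import *
report('scene');report('scene')"
```

```text
time: 39.23
ee_pos: [0.5197, 0.0558, 0.0705]
time: 39.57
ee_pos: [0.5248, 0.1691, 0.0709]
size 234 215 origin [0.747  0.0733] yaw 2.99 | bay x,y [13.8 -3.8] rel 0.29
L tcp at contact [0.6093 0.1593]
R tcp at contact [ 0.619  -0.0265]
[0.5245 0.167  0.0707]
size 234 216 origin [0.7469 0.0734] yaw 2.9 | bay x,y [13.7 -3.7] rel 0.2
L tcp at contact [0.6093 0.1596]
R tcp at contact [ 0.6188 -0.0262]
[0.5243 0.1654 0.0706]
```

```bash
python3 -m creep '30 -4 -4 0;60 -4 -4 0;76 -4 -4 0;81 -4 -4 0;81 -4 -4 0'| sed -n '2p;4p'; python3 -m creep '1 0 0 0;2 0 0 0;2 0 0 0'| sed -n '2p;4p'; python3 -m creep '1 0 0 0;2 0 0 0;2 0 0 0'| sed -n '2p;4p';python3 -m creep '1 0 1 0;1 0 1 0'| sed -n '2p;4p'
```

```text
ee_pos: [0.6056, 0.1589, 0.066]
ft_force: [-0.2, -0.3, -1.4]
ee_pos: [0.6065, 0.16, 0.0668]
ft_force: [-0.7, 1.0, 0.1]
ee_pos: [0.6075, 0.1602, 0.0667]
ft_force: [-6.5, -1.1, 4.7]
ee_pos: [0.6076, 0.1603, 0.0668]
ft_force: [-7.5, 0.2, 1.2]
```

```bash
python3 -m creep '1 0 0 0;1 0 0 0'| sed -n '2p;4p'; python3 -m creep '1 0 1 0;1 0 1 0'| sed -n '2p;4p';python3 -m creep '1 0 0 0;1 0 0 0'| sed -n '2p;4p'
```

```text
ee_pos: [0.6076, 0.1603, 0.0668]
ft_force: [-10.8, 0.4, 2.9]
ee_pos: [0.6079, 0.1607, 0.0671]
ft_force: [-11.1, 3.1, -4.6]
ee_pos: [0.608, 0.1607, 0.0669]
ft_force: [-14.9, 2.9, 0.1]
```

```bash
python3 -m creep '-10 0 0 0;-40 0 5 0;-80 0 20 0;-110 0 50 0;-110 0 80 0'| sed -n '1,2p'; python3 -m creep '0 0 0 0;0 0 0 0;0 0 0 0'| sed -n '1,4p'
python3 - <<'E'
from h import *
report('scene')
d=snap('scene'); c=cloud(d); im=cv2.cvtColor(d['img'],cv2.COLOR_RGB2HSV)
p=c.reshape(-1,3); h=im.reshape(-1,3); k=(h[:,0]>15)&(h[:,0]<32)&(h[:,1]>150)&(p[:,2]>.018)&(p[:,2]<.05)&(np.hypot(p[:,0]-.587,p[:,1]-.221)<.11)
q=p[k]; f=np.polyfit(q[:,1],q[:,0],1); print('bar phi',np.arctan(f[0])+np.radians(A))
print(env.job_done())
E
```

```text
time: 41.67
ee_pos: [0.496, 0.1593, 0.1479]
time: 41.92
ee_pos: [0.5032, 0.1604, 0.1488]
tool_rot: [3.141, -0.0, 1.597]
ft_force: [0.5, 0.5, -0.2]
size 235 216 origin [0.7468 0.0739] yaw 2.59 | bay x,y [13.6 -3.3] rel -0.11
L tcp at contact [0.6097 0.1608]
R tcp at contact [ 0.6181 -0.025 ]
[0.503  0.1602 0.148 ]
bar phi 0.005775597348425088
the job is handed in; nothing more can be done
None
```

I handed the job in at about 42 s, with no verdict shown: the supply is square in its bay (about 0.1° off), the bar is shut (about 0.006 rad), the robot is clear, and by feel each rear foot presses its buffer with about 5 N or more (buffer force was never measured directly); one push on the right bumper briefly read about 36 N at the wrist, over the 35 N limit, though no failure was reported.

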